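# Close a one-hand bar clamp on a freshly bonded side light

## Robot

A 6-joint arm with a two-finger parallel gripper is mounted at the origin on the work surface. World frame = base frame: x ahead of the robot, y to its left, z up, the work surface at z = 0. Lengths are in m, angles in rad, forces in N, time in s.
With the tool pointing down it reaches from about 0.4 to 0.825 m from the base axis. Payload 7 kg.
Tool frame: the origin (TCP) lies at the very end of the fingers, on their centre line; the grasp point (between the pads) lies 19 mm behind it (r.grip_depth is the z of the grasp point in the tool frame, in m); z points along the fingers, y is the direction in which the jaws open and shut (so a half turn about z gives the same grasp; the last joint's range is limited). The gripper opens to 85 mm and grips with 20 to 120 N. Pads are 22 mm wide; open, the fingers measure 114 mm over their backs; the gripper's body (76 mm by 85 mm) begins 54 mm behind the grasp point. The pads swing forward as they close: fully open they stand 13 mm farther back than shut.
Start: joints at [1.412, 0.359, 0.012, 0, -1.224, -0.288], TCP at [0.292, 0.609, 0.231] pointing down, gripper open.
Joint ranges: [-3.07, 3.07], [-1.43, 2.12], [-1.02, 1.25], [-3.03, 1.67], [-3.05, -0], [-3.03, 3.03]. Speed limits (rad/s): [2.39, 2.39, 3.01, 3.14, 3.14, 3.14].

## Interface

Orientations are given as a unit quaternion [w, x, y, z].
In Python, from rig import r gives the robot as it stands. Calls block until the motion is done:
- r.movep(position, orientation): joint-space move of the TCP to a pose.
- r.movel(position, rot=None, rate=0.15, stop_force=None): straight line of the TCP; rot=None keeps the orientation; rate is the mean speed in m/s. With stop_force (N) it stops when the force on the tool has changed by that much, and returns True; else False.
- r.goto_joints(angles): joint-space move.
- r.let_go() and r.close(effort=None): open the fingers fully, or close them until they stop; effort is the grip in N (None keeps the last).
- r.hold(seconds).
- r.ik(position, orientation): joint angles nearest the present ones, or None.
- r.state(): the state.
- r.snapshot(name): name is "scene" or "top" or "wrist"; returns (picture, depth): 384x512x3 uint8, blue, green, red; 384x512 float32, m along the optical axis (not along the pixel's ray), 0 where there is no reading.
- r.camera_params(name): a dict with "vertical_fov" (degrees; the focal length in pixels is half the picture's height over the tangent of half this angle, whatever the lens; pixels are square), "cx", "cy" (the principal point, pixels), "camera_from_world" (4x4, takes a point from world to camera coordinates); the wrist camera has in their place "hand_eye" (4x4, takes a point from camera to tool coordinates, whose origin is the TCP and whose axes are the flange's). Camera axes: x right, y up, looking along -z (the intrinsics and any distortion apply to the point x, -y, -z); pixel columns grow to the right and rows downward; lengths in m; the calibration is good to about 2 mm. The wrist camera is an equidistant fisheye: a pixel r from the principal point sees the ray r / f radians off the axis. A picture is of the moment at which its call begins: read the wrist's pose just before it. camera_params takes no time and is no camera call.
A pose or a line that the arm cannot do raises r.MotionError and nothing moves.
- r.hand_in(): hands the job in, once; it reports no verdict.
The state is a dict: "clock": time; "qpos": joint angles; "qvel": joint speeds; "joint_efforts": joint torques, N m; "position": TCP position; "ee_rot": TCP orientation; "force": force on the tool from outside, world axes, zero at the start; "torque": the same for the moment, N m; "grip_width": opening from 0.0 (shut) to 1.0 (fully open).
Only numpy, scipy, OpenCV 4.12 (cv2) and the standard library are available. Lean on these libraries where they do the work, as an engineer would, in place of code of your own. Each camera call takes 0.05 s, during which the arm holds its last target.

## Task

The green lens of this boat's side light has just been bonded on and has to be held under light, steady pressure in the bar clamp on the bench. First take the yellow pocket torch that stands between the jaws out of the way and put it in the blue bin; then pump the clamp's orange trigger, letting it spring back after each squeeze, until the moving jaw's pad presses on the lens and the light sits firmly between both pads, and finish there, still holding the trigger squeezed. Stop pumping once it is firm, because another hard stroke would crack the lens; move the jaw with the trigger only, not by pushing it, and leave the other things where they are.

Things in the scene. Friction and masses are not known exactly. Their poses are not given: they have to be found in the camera images.
- clamp: One-hand bar clamp on its side, its grey body bolted to a fixed plywood board 18 mm thick (x -35 to 125, y -150 to 190 mm). Origin: on the bench under the bar's middle line, level with the body pad's face. x: from the bar to the jaws' tips (98 mm); y: along the bar from the body jaw to the moving jaw. Bar 20 mm wide at x 0, z 45. Handle and trigger reach to x -130. Nothing is higher than 66 mm.
- handle_grip (a point): Point on the outer (-y) face of the clamp's fixed grey handle, at the place to squeeze, half-way up (45 mm above the bench). The handle, a bar 18 mm thick and 30 mm high (z 30 to 60), sticks out from the body to -x of the clamp over the bare bench, slanting 0.19 rad towards -y.
- trigger_grip (a point): Point on the outer (+y) face of the orange trigger, opposite handle_grip, at the place to squeeze, 45 mm up. The trigger, a lever 10 mm thick and 28 mm high, lies beside the handle on its +y side. Along the clamp's y, from handle_grip to trigger_grip over both outer faces: 64 mm at rest, 31 mm fully squeezed.
- trigger (a joint): Angle of the trigger: 0 at rest, 0.38 rad fully squeezed. Its spring takes 3.5 N at the grip point to start and 9 N at full squeeze, plus a third of the jaw's pressing force. Each full squeeze draws the jaw in by one ratchet tooth, 7 mm, and it stays there; the next squeeze catches only if the trigger was let back below about 0.12 rad. Allow about half a second each way.
- jaw (a joint): How far the bar with the moving jaw has been drawn in, in m: 0 fully open (pad faces 112 mm apart), larger is closer. The ratchet lets it move in only, and it drags with about 5 N. The pad touches the seated light at 0.062; the squeeze in which it touches ends at about 0.065.
- moving_pad (a point): Centre of the face of the moving jaw's soft pad (50 x 40 mm), 45 mm above the bench, facing -y of the clamp. The pad gives 1 mm per 6 N. On the full squeeze in which it first touches, it ends up pressing with about 19 N and keeps 13 N if let back; the next squeeze goes stiff part-way: with 20 N on the trigger it reaches 33 N, done hard over 50 N.
- body_pad (a point): Centre of the face of the body jaw's fixed pad (50 x 40 mm), 45 mm above the bench, facing +y of the clamp.
- pad: The soft pad of the moving jaw, a black block 50 x 16 x 40 mm (its origin is of no use: see point moving_pad).
- light_mid (a point): Centre of the side light, loose, about 160 g, 50 mm deep along the clamp's y: a white base 60 mm wide, 12 deep, 50 high, its back to the body pad (1 to 4 mm off it at the start: the jaw pushes it home), and a green lens, a cylinder of 50 mm diameter pointing +y, its front 25 mm from this point.
- light: The same side light (origin: middle of the lower back edge of its base; y along its depth, z up).
- torch_mid (a point): Centre, half-way up, of the yellow pocket torch, loose, about 100 g, standing upright on its head on the board between the lens and the moving pad. 100 mm high; head (at the bottom) 28 mm in diameter up to 24 mm; from 36 mm above its foot to the top a straight barrel of 21 mm diameter: grip it there.
- torch: The same torch (origin: centre of its foot, z along it).
- blue_bin: Open blue stock bin, fixed, 160 mm (x) by 130 mm (y) outside, walls 4 mm thick and 75 mm high, 48 mm at its front (-x). Origin: centre of its underside; floor 4 mm up. An equal grey bin with spare fittings stands on the other side of the bench; the two may be swapped.
- glue_jar: Jar, 50 mm diameter, 70 mm high, loose on the board behind the body jaw. Leave alone.
- varnish_tin: Red tin, 72 mm diameter, 95 mm high, loose on the bench. Leave alone.
- propeller: Small three-bladed propeller, 110 mm across, 34 mm high, loose on the bench. Leave alone.
- screwdriver: Screwdriver lying loose on the far side of the bench. Leave alone.
- lever: The orange trigger lever as a body (see joint trigger; its origin lies on its pivot).
- moving_jaw: The steel bar with the moving jaw and its pad (see joint jaw; same axes as the clamp).
There are look-alikes about, which are no part of the job. What is shaped like the blue_bin but turquoise is not meant. There is more than one size of the torch; the job needs the larger.

How it is judged:
On the way, in this order (a step that is already met when the one before it is completed fails the run):
1. the torch is in the blue bin and let go (x of torch_mid in the frame of blue_bin between -0.075 and 0.075 m and y of torch_mid in the frame of blue_bin between -0.06 and 0.06 m and z of torch_mid in the frame of blue_bin below 0.065 m and contact force between the fingers and torch below 0.3 N), for 0.2 s.
2. the moving jaw's pad presses the light against the body pad while the trigger is held (contact force between pad and light above 8 N and contact force between the fingers and lever above 3 N), for 0.2 s.
At the end, for the whole second after the job is handed in: The fingers hold the trigger squeezed (over 0.08 rad and 3 N); the moving pad presses the light with 8 to 45 N; the light stands upright, its back to the body pad within 3 mm and within 15 mm of the pads' middle; the torch is at rest in the blue bin, let go (all of step 1 and all of step 2 and contact force between pad and light below 45 N and value of joint trigger above 0.08 rad and y of light_mid in the frame of body_pad between 0.02 and 0.028 m and x of light_mid in the frame of body_pad between -0.015 and 0.015 m and angle between light's own z axis and vertical below 0.15 rad and linear speed of light below 0.02 m/s and linear speed of torch below 0.05 m/s); the arm keeps its last pose, push and grip.
It fails at once if the lens is cracked: the moving pad presses with more than 45 N (contact force between pad and light above 45 N).
It fails at once if the jaw or bar is pushed by the robot directly (more than 6 N) (contact force between any of the fingers, the arm and moving_jaw above 6 N).
It fails at once if a bystander is shifted by more than 30 mm (distance of any of glue_jar, varnish_tin, propeller, screwdriver from where it was at the start of the episode above 0.03 m).
It also fails if it takes over 67 s, if anything falls off the work surface, if the arm or the gripper's body presses on something with over 40 N, if the wrist force passes 120 N, or if a joint passes its speed limit or range.

## Working session

There is one attempt and no reset: what is moved stays moved. The work goes in short steps, each a Python script; the robot and the scene stay as the last script left them, time stands still between calls to the robot, and variables do not carry over. Pictures are saved under pics/ and viewed, and the job is handed in when it is done.

```bash
mkdir -p pics; ls
cat > h.py <<'E'
from rig import r
import numpy as np, cv2
from scipy.spatial.transform import Rotation as R
def cam(n):
    p=r.camera_params(n); f=192/np.tan(np.radians(p['vertical_fov'])/2); return p,f
def px2w(n,u,v,d):
    p,f=cam(n)
    c=np.array([(u-p['cx'])/f*d, -(v-p['cy'])/f*d, -d,1])
    return (np.linalg.inv(np.array(p['camera_from_world']))@c)[:3]
def pxz(n,u,v,z):
    a=px2w(n,u,v,1e-6);b=px2w(n,u,v,1.); t=(z-a[2])/(b[2]-a[2]); return a+t*(b-a)
def w2px(n,P):
    p,f=cam(n); c=np.array(p['camera_from_world'])@np.r_[P,1]
    return np.array([p['cx']+f*c[0]/-c[2], p['cy']+f*c[1]/c[2]])
E
python3 - <<'E'
from h import *
for n in('scene','top','wrist'):
    im,d=r.snapshot(n); np.save(f'pics/{n}_d.npy',d); cv2.imwrite(f'pics/{n}0.png',im)
    print(n,r.camera_params(n))
print(r.state())
E
```

```text
pics
scene {'vertical_fov': 56.754021546136144, 'cx': 257.21058048033734, 'cy': 196.42291525030933, 'camera_from_world': array([[-0.89184049,  0.45216943,  0.0127803 ,  0.48058598],
       [-0.31979454, -0.65022823,  0.68915506,  0.10601734],
       [ 0.31992497,  0.61052932,  0.72450118, -1.07848652],
       [ 0.        ,  0.        ,  0.        ,  1.        ]])}
top {'vertical_fov': 51.2084195908557, 'cx': 251.28287352534363, 'cy': 191.91389744685702, 'camera_from_world': array([[ 0.07946229, -0.99683623,  0.00181055, -0.04648802],
       [ 0.97609739,  0.07817742,  0.20278605, -0.53095486],
       [-0.20228603, -0.01434657,  0.97922139, -1.17006861],
       [ 0.        ,  0.        ,  0.        ,  1.        ]])}
wrist {'vertical_fov': 65.70646984690485, 'cx': 254.28731813884303, 'cy': 188.98652257452184, 'hand_eye': array([[-8.48922560e-05,  9.61556942e-01,  2.74605607e-01,
         6.97278578e-02],
       [ 9.99999983e-01,  3.61381185e-05,  1.82601501e-04,
         1.52047370e-04],
       [ 1.65658011e-04,  2.74605617e-01, -9.61556929e-01,
        -1.42829449e-01],
       [ 0.00000000e+00,  0.00000000e+00,  0.00000000e+00,
         1.00000000e+00]])}
{'clock': 0.15, 'qpos': array([ 1.41205994e+00,  3.59217213e-01,  1.12464846e-02, -2.02878526e-04,
       -1.22407103e+00, -2.88080774e-01]), 'qvel': array([-0.0001217 , -0.00320989,  0.00083962,  0.00205972,  0.00056423,
        0.00070586]), 'joint_efforts': array([-1.43897207e-03, -5.83876812e+01,  2.93648314e+01,  6.94051445e+00,
       -4.30068641e-03,  9.16646769e-06]), 'position': array([0.29156219, 0.60838539, 0.2305816 ]), 'ee_rot': array([ 6.27578292e-04,  9.75140084e-01, -2.21588403e-01, -5.49374552e-05]), 'force': array([ 0.43967008, -0.31839319,  0.34386221]), 'torque': array([-0.00053942,  0.00573245,  0.00388607]), 'grip_width': 1.0016244540823525}
```

View pics/scene0.png

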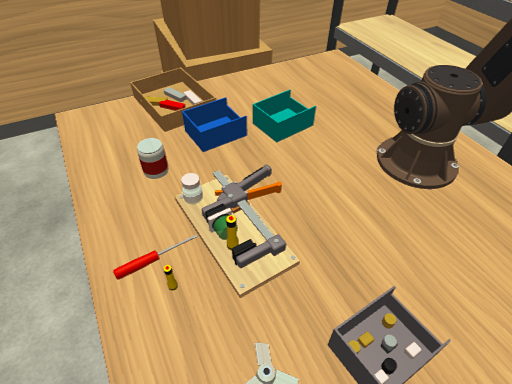

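View pics/top0.png

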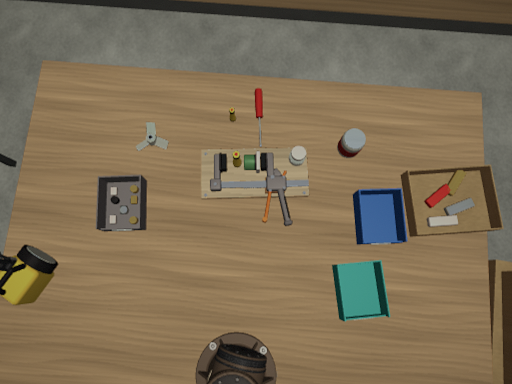

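View pics/wrist0.png

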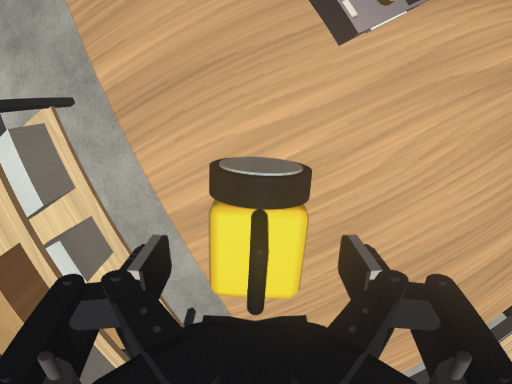

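Run:
```python
from h import *
im=cv2.imread('pics/top0.png'); cv2.imwrite('pics/topc.png',cv2.resize(im[140:235,190:320],None,fx=6,fy=6,interpolation=cv2.INTER_CUBIC))
im=cv2.imread('pics/scene0.png'); cv2.imwrite('pics/scenec.png',cv2.resize(im[155:305,165:310],None,fx=5,fy=4,interpolation=cv2.INTER_CUBIC)[:600,:725])
d=np.load('pics/top_d.npy')
for n,(u,v) in dict(torch=(237,154),small=(232,109),bin=(380,219),teal=(360,292),grey=(122,204),lens=(250,162),lantern=(25,285),lcap=(38,258),tin=(354,138),jar=(299,153),prop=(152,138),boardTL=(202,151),boardTR=(308,150),boardBL=(202,197),boardBR=(308,195)).items():
    print(n,d[v,u],px2w('top',u,v,d[v,u]).round(3))
dw=np.load('pics/wrist_d.npy'); print(dw[180:300:20,260]); print(w2px('top',[.29,.609,.23]))
```

```text
torch 1.1784132 [0.629 0.046 0.122]
small 1.2548317 [0.788 0.077 0.077]
bin 1.2603642 [ 0.489 -0.414  0.003]
teal 1.2160372 [ 0.261 -0.357  0.002]
grey 1.2662209 [0.472 0.401 0.005]
lens 1.2347046 [0.625 0.007 0.063]
lantern 1.115212 [0.208 0.602 0.108]
lcap 1.1289209 [0.284 0.579 0.109]
tin 1.2162555 [ 0.716 -0.302  0.096]
jar 1.2190816 [ 0.659 -0.14   0.084]
prop 1.2817259 [0.688 0.327 0.033]
boardTL 1.287698 [0.662 0.165 0.019]
boardTR 1.308845 [ 0.698 -0.177 -0.   ]
boardBL 1.2590289 [0.512 0.15  0.017]
boardBR 1.2614825 [ 0.545 -0.182  0.017]
[0.26607966 0.27215973 0.26689547 0.2455598  0.24014904 0.24617626]
[  1.88168179 252.72471858]
```

View pics/topc.png

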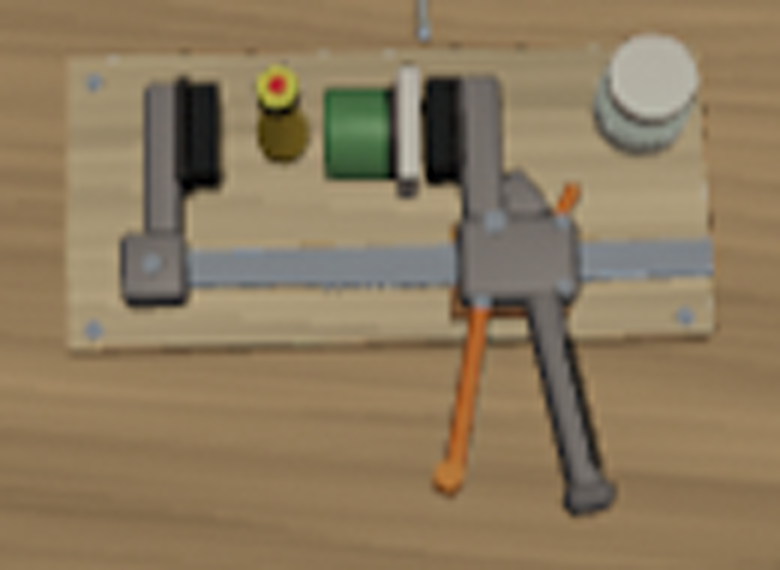

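View pics/scenec.png

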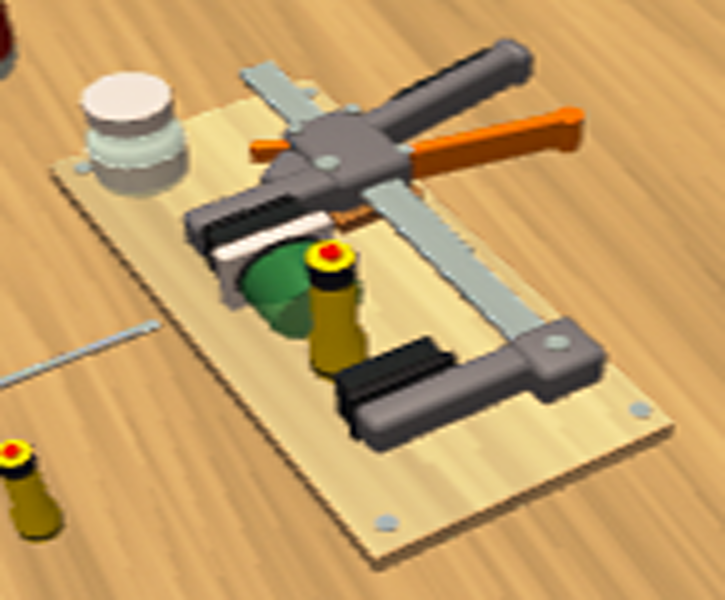

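```bash
cat >> h.py <<'E'
def q(psi): return [0,np.cos(psi/2),np.sin(psi/2),0]
def wsnap(name):
    s=r.state(); im,d=r.snapshot('wrist'); cv2.imwrite(f'pics/{name}.png',im); np.savez(f'pics/{name}.npz',d=d,p=s['position'],q=s['ee_rot']); return im,d
def wpx(name,u,v,z):
    "wrist pixel -> world at height z; also returns depth-based point"
    a=np.load(f'pics/{name}.npz'); p,f=cam('wrist'); dx,dy=u-p['cx'],v-p['cy']; rr=np.hypot(dx,dy)+1e-9; th=rr/f
    ray=np.array([dx/rr*np.sin(th),-dy/rr*np.sin(th),-np.cos(th)])
    H=np.array(p['hand_eye']); w,x,y,zz=a['q']; T=np.eye(4);T[:3,:3]=R.from_quat([x,y,zz,w]).as_matrix();T[:3,3]=a['p']
    M=T@H; o=M[:3,3]; dd=M[:3,:3]@ray; t=(z-o[2])/dd[2]
    dep=a['d'][int(round(v)),int(round(u))]
    return o+t*dd, o+dd*dep/np.cos(th)
E
python3 - <<'E'
from h import *
s=r.state()
r.movel([s['position'][0],s['position'][1],.28],rate=.15)
r.movep([.50,-.02,.30],q(0.1)); 
wsnap('w1'); s=r.state();print(s['position'],s['ee_rot'],s['clock'],s['qpos'])
d=np.load('pics/top_d.npy')
for u,v in [(358,190),(401,188),(405,242),(357,244)]: print(pxz('top',u,v,.075).round(3))
E
```

```text
[ 0.50018464 -0.01944307  0.29987306] [ 2.72150360e-05  9.98733826e-01  5.03063633e-02 -1.21313063e-04] 3.0333 [ 3.54355793e-01  2.75772677e-02 -2.49900349e-01 -2.15219795e-05
 -1.29356650e+00  1.31710164e+00]
[ 0.56  -0.324  0.075]
[ 0.577 -0.453  0.075]
[ 0.415 -0.465  0.075]
[ 0.398 -0.325  0.075]
```

View pics/w1.png

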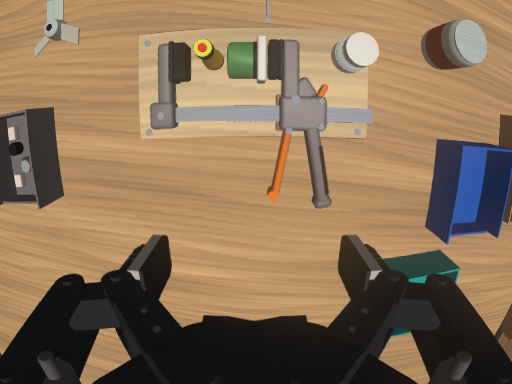

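Run:
```python
import cv2
im=cv2.imread('pics/top0.png'); cv2.imwrite('pics/topb.png',cv2.resize(im[175:260,340:420],None,fx=7,fy=7,interpolation=cv2.INTER_CUBIC))
```

```text
(no output)
```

View pics/topb.png

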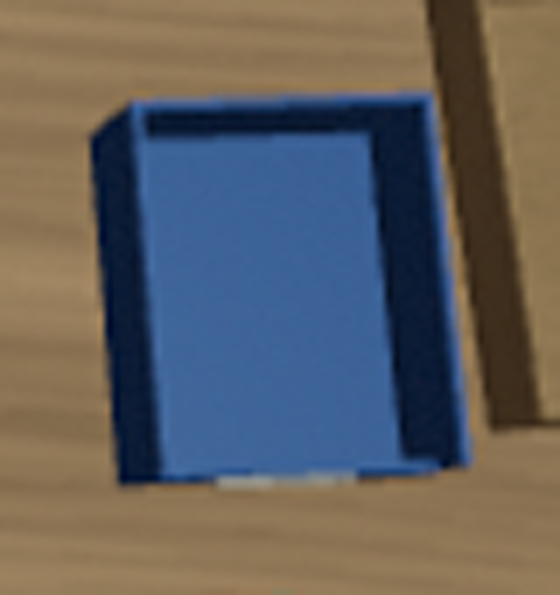

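Run:
```python
from h import *
A=pxz('top',359.3,189.7,.075);B=pxz('top',401.4,188.6,.075)
C=pxz('top',406.9,241.4,.075);D=pxz('top',363,242,.048);C2=pxz('top',406,241.8,.048)
print(A,B,C,D,C2); y=A-B; print(np.linalg.norm(y)); yaw=np.arctan2(-y[0],y[1]); print('yaw',yaw)
xa=np.array([np.cos(yaw),np.sin(yaw)]); print('centre',((A+B)/2)[:2]-xa*.08, np.linalg.norm(B-C))
im=cv2.imread('pics/w1.png'); cv2.imwrite('pics/w1c.png',cv2.resize(im[30:215,130:385],None,fx=3.1,fy=3.1,interpolation=cv2.INTER_CUBIC))
```

```text
[ 0.56145186 -0.32777544  0.075     ] [ 0.57496926 -0.45411632  0.075     ] [ 0.41748635 -0.47077794  0.075     ] [ 0.40823942 -0.34984325  0.048     ] [ 0.41910294 -0.47837828  0.048     ]
0.1270619447230633
yaw 0.10658599043084271
centre [ 0.48866455 -0.39945662] 0.1583618485363887
```

View pics/w1c.png

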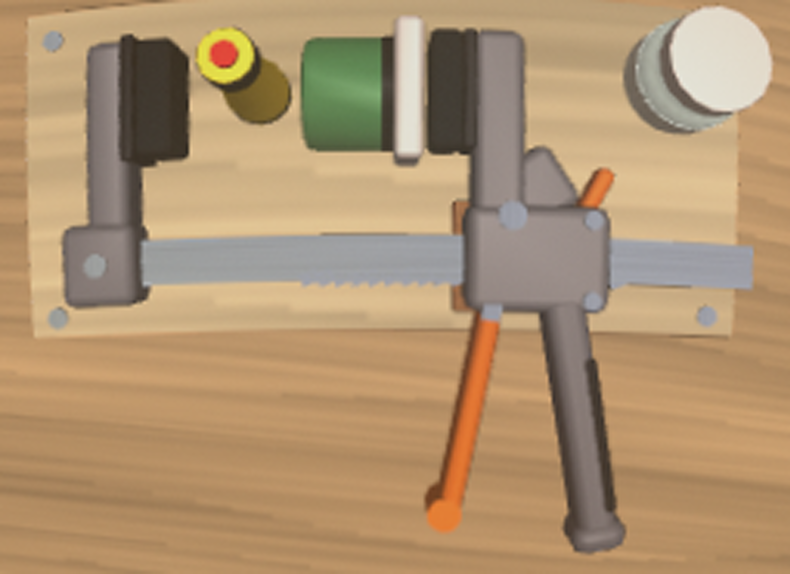

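Run:
```python
from h import *
W=lambda u,v,z:wpx('w1',u/3.1+130,v/3.1+30,z)
P={n:W(*k)[0] for n,k in dict(TL=(28,16,.018),BL=(35,338,.018),BR=(732,334,.018)).items()}
L={'TL':(.125,.19),'BL':(-.035,.19),'BR':(-.035,-.15)}
w=np.array([P[n][:2] for n in L]);l=np.array([L[n] for n in L])
# fit rigid
wc,lc=w.mean(0),l.mean(0);a=w-wc;b=l-lc
yaw=np.arctan2((b[:,0]*a[:,1]-b[:,1]*a[:,0]).sum(),(b*a).sum());c,s=np.cos(yaw),np.sin(yaw);Rm=np.array([[c,-s],[s,c]])
o=wc-Rm@lc; print('yaw',yaw,'o',o); print('resid',(w-(l@Rm.T+o)).round(4))
for n,(u,v,z) in dict(torchtop=(224,54,.118),bar1=(200,261,.05),bar2=(400,262,.05),bodypadface=(428,95,.065),movpadtop=(188,60,.065),hstrip_top=(590,362,.06),hstrip_bot=(609,508,.06),h_out_top=(583,310,.06),h_tip=(596,545,.06),h_in=(560,430,.06),trig_tip=(444,515,.059),trig_out_mid=(455,420,.059),trig_in=(477,420,.059), trig_out_hi=(475,330,.059)).items():
    p,pd=W(u,v,z); print(n,p.round(4),pd.round(4),'clamp',(Rm.T@(p[:2]-o)).round(4))
```

```text
yaw 0.10600861373051756 o [ 0.56375947 -0.03247906]
resid [[-0.0008 -0.001 ]
 [ 0.0005 -0.0009]
 [ 0.0002  0.0019]]
torchtop [0.6302 0.0502 0.118 ] [0.6296 0.0495 0.1216] clamp [0.0749 0.0751]
bar1 [0.5525 0.0653 0.05  ] [0.5524 0.0656 0.0485] clamp [-0.0009  0.0984]
bar2 [ 0.5593 -0.0198  0.05  ] [ 0.5593 -0.0199  0.0487] clamp [-0.0031  0.013 ]
bodypadface [ 0.6295 -0.0238  0.065 ] [ 0.6313 -0.0242  0.0533] clamp [0.0663 0.0017]
movpadtop [0.637  0.0752 0.065 ] [0.6452 0.0859 0.0189] clamp [0.0842 0.0993]
hstrip_top [ 0.5269 -0.1042  0.06  ] [ 0.5271 -0.1039  0.0613] clamp [-0.0442 -0.0674]
hstrip_bot [ 0.4638 -0.1228  0.06  ] [ 0.4637 -0.1228  0.0597] clamp [-0.109  -0.0792]
h_out_top [ 0.5486 -0.0982  0.06  ] [ 0.5484 -0.0988  0.0573] clamp [-0.0221 -0.0637]
h_tip [ 0.4461 -0.1198  0.06  ] [ 0.4456 -0.1201  0.0586] clamp [-0.1263 -0.0743]
h_in [ 0.4962 -0.0953  0.06  ] [ 0.4949 -0.0968  0.0535] clamp [-0.0738 -0.0554]
trig_tip [ 0.453  -0.0501  0.059 ] [ 0.4531 -0.0501  0.0592] clamp [-0.112  -0.0058]
trig_out_mid [ 0.4955 -0.0498  0.059 ] [ 0.4943 -0.0504  0.0527] clamp [-0.0697 -0.01  ]
trig_in [ 0.4965 -0.0592  0.059 ] [ 0.4963 -0.0593  0.0581] clamp [-0.0697 -0.0194]
trig_out_hi [ 0.5346 -0.0537  0.059 ] [ 0.5345 -0.0538  0.0583] clamp [-0.0313 -0.0181]
```

Run:
```python
from h import *
psi=-1.464
r.movep([.630,.0495,.19],q(psi))
r.movel([.630,.0495,.081],rate=.15)
r.close(40); s=r.state(); print(s['grip_width'],s['clock'],s['position'])
r.movel([.630,.0495,.22],rate=.2)
im,d=r.snapshot('scene'); cv2.imwrite('pics/s1.png',im); s=r.state(); print(s['grip_width'],s['clock'],s['force'])
```

```text
0.22774222194487145 5.95 [0.6302455  0.04954164 0.08138694]
0.22294448809789957 6.8417 [ 0.3506755  -0.43402087 -1.04550067]
```

View pics/s1.png

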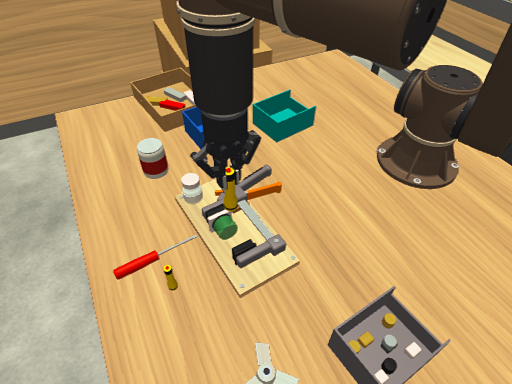

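Run:
```python
from h import *
psi=-1.464
r.movep([.489,-.400,.22],q(psi))
hit=r.movel([.489,-.400,.073],rate=.15,stop_force=8)
s=r.state(); print(hit,s['grip_width'],s['clock'],s['position'])
r.let_go(); r.hold(.1)
r.movel([.489,-.400,.20],rate=.2)
im,d=r.snapshot('top'); cv2.imwrite('pics/t1.png',im); 
r.movep([.49,-.25,.26],q(0.2)); wsnap('w2'); print(r.state()['clock'])
im=cv2.imread('pics/t1.png');cv2.imwrite('pics/t1c.png',cv2.resize(im[140:260,190:430],None,fx=3.3,fy=3.3,interpolation=cv2.INTER_CUBIC))
```

```text
False 0.22708048161662328 9.6917 [ 0.48972102 -0.40025467  0.07396284]
12.5917
```

View pics/t1c.png

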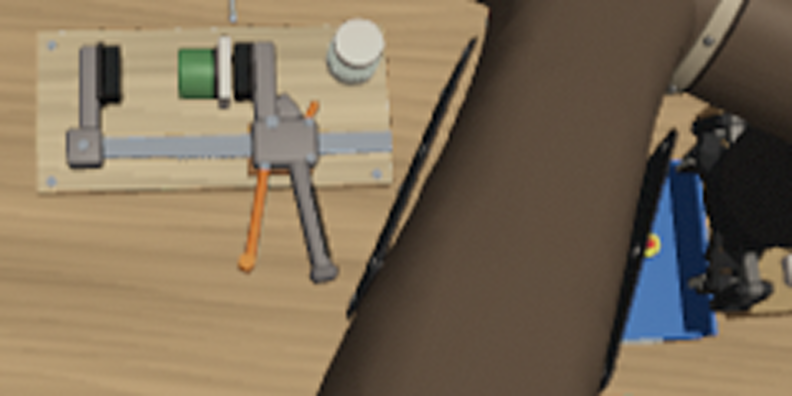

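View pics/w2.png

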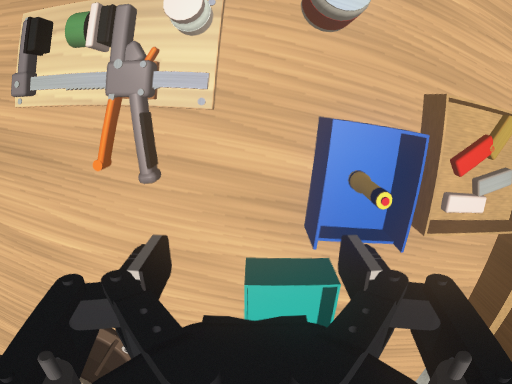

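```bash
cat >> h.py <<'E'
Y=0.106; O=np.array([.5638,-.0325]); RM=np.array([[np.cos(Y),-np.sin(Y)],[np.sin(Y),np.cos(Y)]])
def C(x,y,z): return list(O+RM@np.array([x,y]))+[z]
def st(t=''):
    s=r.state(); print(t,'clk %.2f w %.3f'%(s['clock'],s['grip_width']),'Fclamp',(RM.T@s['force'][:2]).round(1),s['force'][2].round(1),'pos',(RM.T@(s['position'][:2]-O)).round(4),s['position'][2].round(4))
E
python3 - <<'E'
from h import *
Q=q(Y+.1)
r.movep(C(-.076,-.042,.15),Q)
print(r.movel(C(-.076,-.042,.024),rate=.12,stop_force=10)); st('down')
print(r.movel(C(-.076,-.059,.024),rate=.06)); st('shift')
r.close(20); st('closed'); r.hold(.3); st('c2')
im,d=r.snapshot('top'); cv2.imwrite('pics/t2.png',im)
im,d=r.snapshot('scene'); cv2.imwrite('pics/s2.png',im[130:320,150:340])
im=cv2.imread('pics/s2.png');cv2.imwrite('pics/s2.png',cv2.resize(im,None,fx=3,fy=3,interpolation=cv2.INTER_CUBIC))
wsnap('w3')
E
```

```text
False
down clk 14.61 w 1.000 Fclamp [0.6 0.2] -0.5 pos [-0.0755 -0.0421] 0.0246
False
shift clk 15.04 w 0.997 Fclamp [-2.   5.2] 3.2 pos [-0.0762 -0.0593] 0.0242
closed clk 15.62 w 0.362 Fclamp [-1.  -4.6] 6.5 pos [-0.0751 -0.0602] 0.025
c2 clk 15.93 w 0.362 Fclamp [-0.6 -3.9] 6.7 pos [-0.075  -0.0602] 0.025
```

View pics/s2.png

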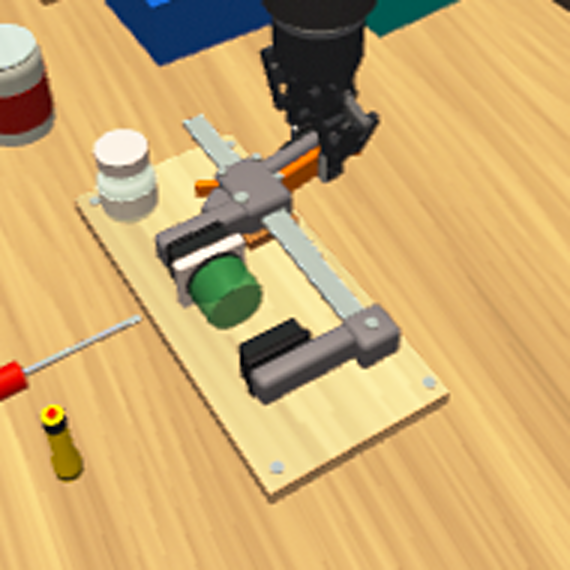

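View pics/w3.png

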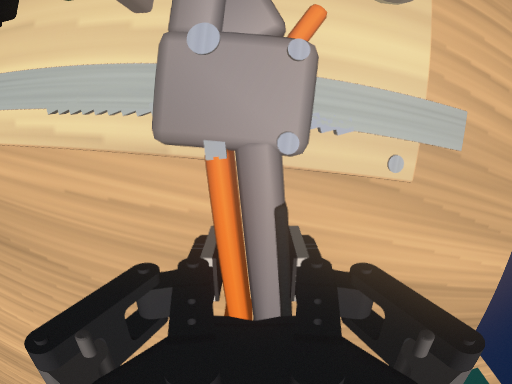

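Run:
```python
from h import *
r.let_go(); r.hold(.15); st('open'); wsnap('w4'); 
r.close(20); r.hold(.15); st('closed'); wsnap('w5')
r.let_go(); r.hold(.15); st('open'); 
r.close(20); r.hold(.15); st('closed'); wsnap('w6')
im=np.hstack([cv2.imread(f'pics/w{k}.png')[60:180,300:512] for k in(3,5,6)]);cv2.imwrite('pics/bars.png',im)
```

```text
open clk 16.80 w 1.000 Fclamp [1.7 4.5] -3.7 pos [-0.0758 -0.059 ] 0.024
closed clk 17.59 w 0.366 Fclamp [-0.1 -5.8] 7.0 pos [-0.0757 -0.0603] 0.0249
open clk 18.37 w 1.001 Fclamp [0.4 3.6] -3.2 pos [-0.0761 -0.059 ] 0.0239
closed clk 19.11 w 0.364 Fclamp [ 0.3 -5.5] 6.0 pos [-0.0754 -0.0602] 0.0251
```

View pics/bars.png

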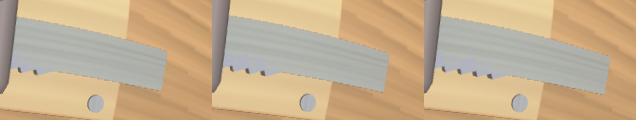

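View pics/w4.png

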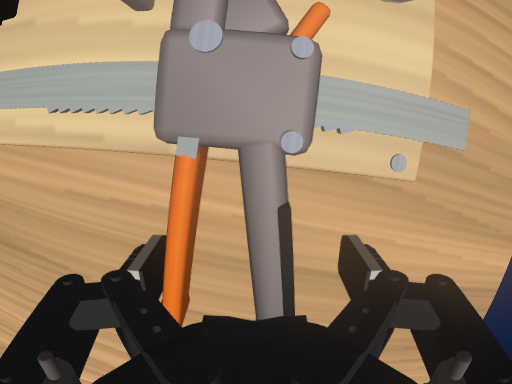

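Run:
```python
from h import *
for k in range(4,8):
    r.let_go(); r.hold(.15)
    r.close(20); r.hold(.15); st(k)
im,d=r.snapshot('scene'); cv2.imwrite('pics/s3.png',cv2.resize(im[170:290,180:320],None,fx=5,fy=5,interpolation=cv2.INTER_CUBIC))
im,d=r.snapshot('top'); cv2.imwrite('pics/t3.png',cv2.resize(im[140:235,190:320],None,fx=6,fy=6,interpolation=cv2.INTER_CUBIC))
wsnap('w7')
```

```text
4 clk 20.62 w 0.365 Fclamp [-0.8 -6.1] 6.3 pos [-0.0755 -0.0603] 0.025
5 clk 22.09 w 0.363 Fclamp [-1.  -5.9] 6.1 pos [-0.0755 -0.0603] 0.025
6 clk 23.56 w 0.364 Fclamp [-0.5 -4.9] 7.6 pos [-0.0755 -0.0602] 0.025
7 clk 25.02 w 0.362 Fclamp [-1.1 -5.3] 6.9 pos [-0.0755 -0.0603] 0.025
```

View pics/s3.png

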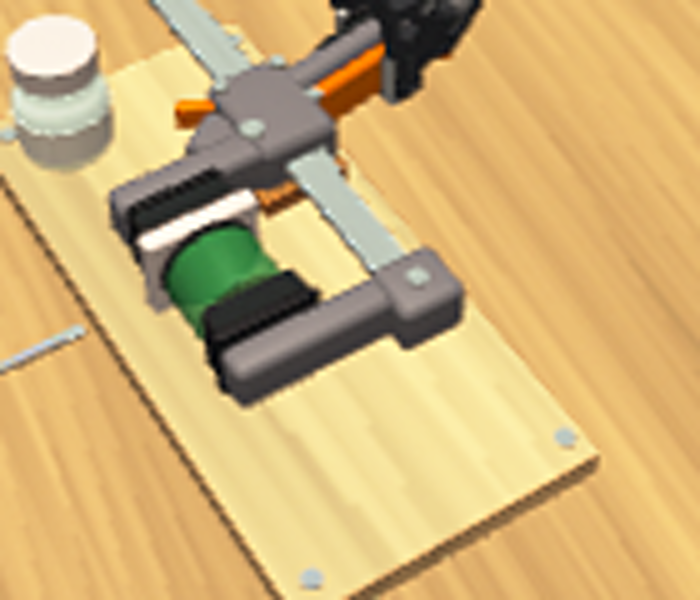

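View pics/t3.png

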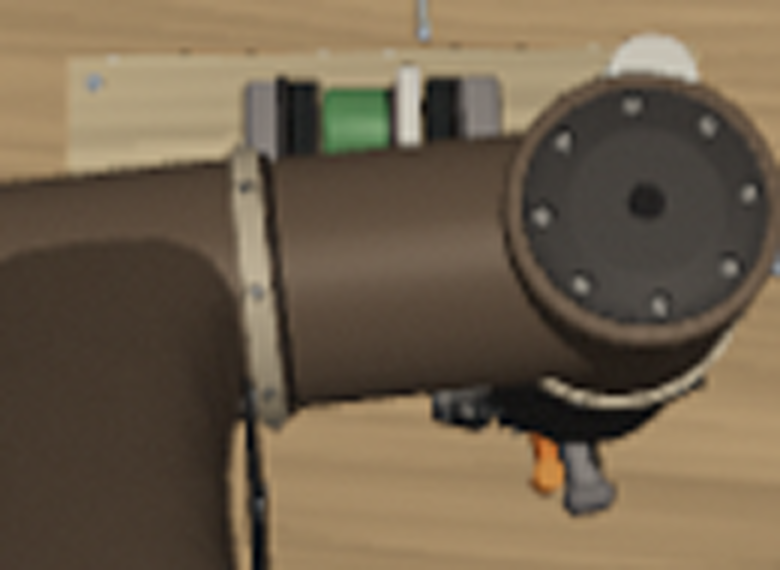

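Run:
```python
from h import *
r.let_go(); r.hold(.15)
r.close(20); r.hold(.3); st(8)
im,d=r.snapshot('scene'); cv2.imwrite('pics/s4.png',cv2.resize(im[170:290,180:320],None,fx=5,fy=5,interpolation=cv2.INTER_CUBIC))
im,d=r.snapshot('top'); cv2.imwrite('pics/t4.png',cv2.resize(im[145:175,225:280],None,fx=14,fy=14,interpolation=cv2.INTER_CUBIC))
wsnap('w8')
```

```text
8 clk 26.84 w 0.365 Fclamp [-0.6 -4.3] 7.7 pos [-0.0755 -0.0601] 0.025
```

View pics/s4.png

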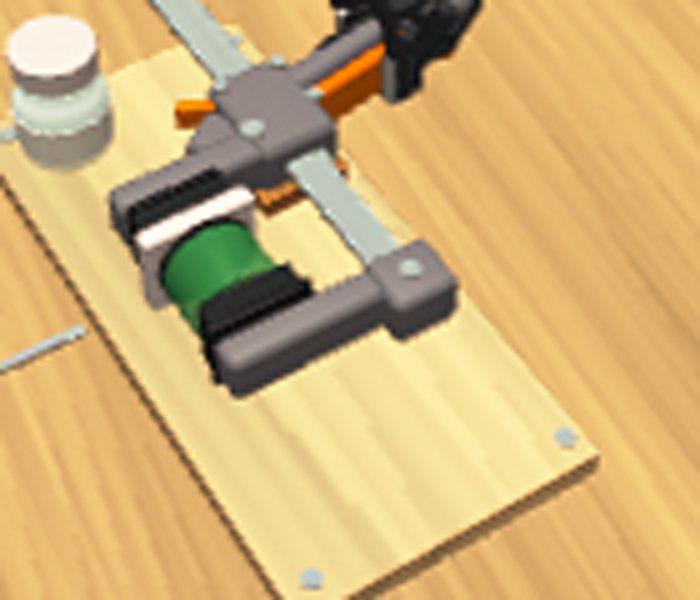

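View pics/t4.png

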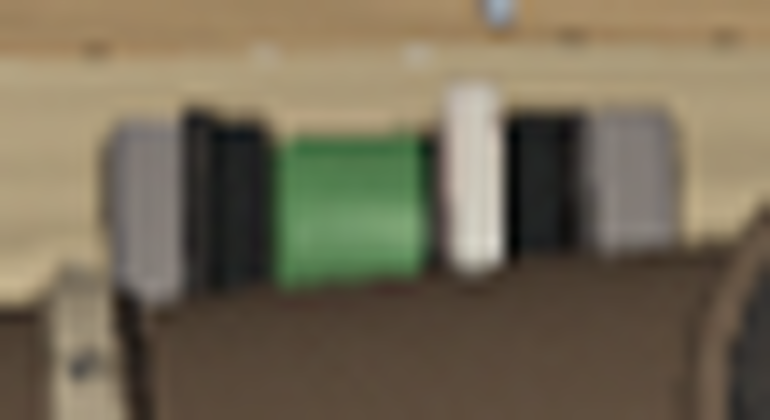

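View pics/w8.png

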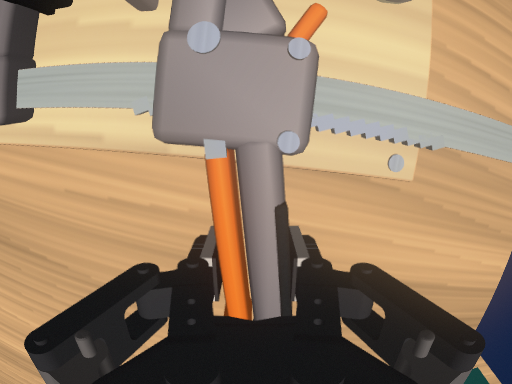

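Run:
```python
from h import *
im,d=r.snapshot('scene'); cv2.imwrite('pics/scene8.png',im); np.save('pics/scene8d.npy',d)
im,d=r.snapshot('top'); cv2.imwrite('pics/top8.png',im); np.save('pics/top8d.npy',d)
def shift(A,B,box):
    x0,y0,x1,y1=box; t=A[y0:y1,x0:x1]; m=12
    res=cv2.matchTemplate(B[y0-m*3:y1+m*3,x0-m*3:x1+m*3],t,cv2.TM_CCOEFF_NORMED)
    _,mx,_,l=cv2.minMaxLoc(res); return np.array(l)-m*3,round(mx,3)
s3,s4=cv2.imread('pics/s3.png'),cv2.imread('pics/s4.png')
for n,b in dict(jawhead=(370,240,480,355),lens=(150,195,260,290),base=(140,190,260,240),body=(220,65,340,180)).items(): print('scene5x s3->s4',n,shift(s3,s4,b))
a=lambda f:cv2.resize(cv2.imread(f),None,fx=5,fy=5,interpolation=cv2.INTER_CUBIC)
A,B=a('pics/scene0.png'),a('pics/scene8.png')
off=np.array([180*5,170*5])
for n,b in dict(base=(140,190,260,240),body=(220,65,340,180)).items(): print('0->8',n,shift(A,B,tuple(np.array(b)+np.r_[off,off])))
A,B=a('pics/top0.png'),a('pics/top8.png')
for n,b in dict(base=(255,149,263,160),lens=(244,153,254,161),body=(262,151,275,160)).items(): print('top 0->8',n,shift(A,B,tuple(5*np.array(b))))
# expected px in scene per mm along clamp y
p=np.array(C(.05,.06,.06));p2=np.array(C(.05,.053,.06)); print('7mm scene5x',5*(w2px('scene',p2)-w2px('scene',p)),'top5x',5*(w2px('top',p2)-w2px('top',p)))
```

```text
scene5x s3->s4 jawhead (array([-7, -8]), 0.991)
scene5x s3->s4 lens (array([-2, -4]), 0.989)
scene5x s3->s4 base (array([-3, -3]), 0.979)
scene5x s3->s4 body (array([0, 0]), 0.996)
0->8 base (array([-3, -3]), 0.929)
0->8 body (array([-2,  1]), 0.763)
top 0->8 base (array([ 3, -1]), 0.975)
top 0->8 lens (array([5, 0]), 0.965)
top 0->8 body (array([0, 0]), 0.999)
7mm scene5x [-7.72442095 -9.95507812] top5x [11.35591748 -0.28499713]
```

Run:
```python
from h import *
s3,s4=[cv2.imread(f'pics/s{k}.png') for k in(3,4)]
def shift(A,B,box,m=30):
    x0,y0,x1,y1=box; t=A[y0:y1,x0:x1]
    res=cv2.matchTemplate(B[y0-m:y1+m,x0-m:x1+m],t,cv2.TM_CCOEFF_NORMED)
    _,mx,_,l=cv2.minMaxLoc(res); return np.array(l)-m,round(mx,3)
for n,b in dict(padfront=(200,265,325,320),padinner=(215,270,300,310),arm=(230,310,370,400),screw=(395,255,440,295)).items(): print(n,shift(s3,s4,b))
u=lambda f,k:cv2.imread(f)
im=np.vstack([s3[230:400,130:480],s4[230:400,130:480]]); cv2.imwrite('pics/cmp.png',cv2.resize(im,None,fx=1.6,fy=1.6))
t3=cv2.imread('pics/t3.png')[30:100,200:540]; t3=cv2.resize(t3,None,fx=14/6,fy=14/6); b=cv2.imread('pics/top8.png'); b=cv2.resize(b[140:235,190:320],None,fx=6,fy=6,interpolation=cv2.INTER_CUBIC)[30:100,200:540]; b=cv2.resize(b,None,fx=14/6,fy=14/6); cv2.imwrite('pics/cmpt.png',np.vstack([t3,b]))
```

```text
padfront (array([-6, -7]), 0.972)
padinner (array([-4, -5]), 0.966)
arm (array([-5, -9]), 0.996)
screw (array([-7, -8]), 0.934)
```

View pics/cmp.png

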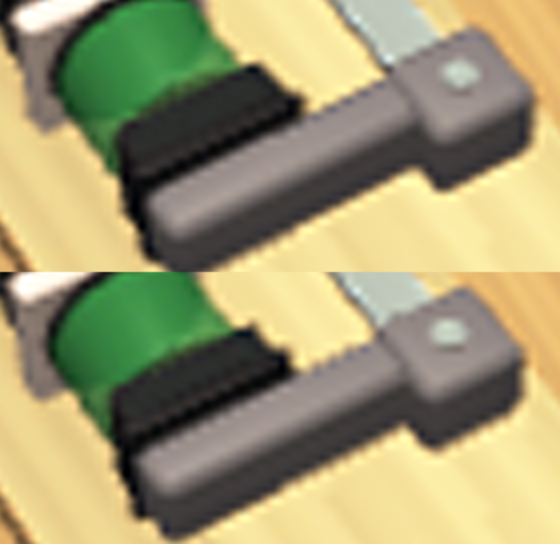

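View pics/cmpt.png

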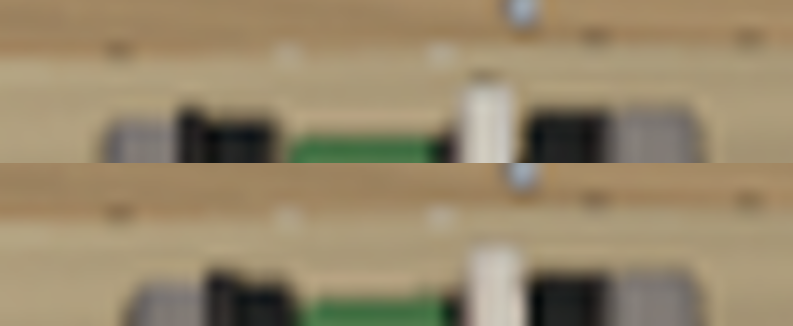

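Run:
```python
from h import *
r.hold(.3); st('end'); r.hand_in(); st('after')
```

```text
end clk 27.39 w 0.368 Fclamp [ 0.1 -5.5] 6.3 pos [-0.0755 -0.0601] 0.025
the job is handed in; nothing more can be done
the job is handed in; nothing more can be done
```

I put the torch in the blue bin, pumped the trigger eight full squeezes, and handed in at about 27 s with the trigger still held squeezed at 20 N grip.

- **Torch:** a wrist picture after release showed it standing upright in the blue bin, with the gripper clear of it.
- **Trigger:** the fingers closed to 0.36–0.37 of full opening (about 31 mm) on every squeeze, which matches a full squeeze. The net force on the tool was small (about 5 N sideways, 6 N vertical), so both fingers were bearing on the handle and trigger.
- **Light:** in the eighth squeeze it slid about 2.5 mm, and the gap to the body pad closed to within the picture's resolution. The moving pad also looked about 1–2 mm compressed. From that I took it as the touching stroke and stopped.
- **Other things:** I did not touch the jaw or bar directly. The bystanders I could see looked unmoved.

**Not confirmed:** the pressing force could not be measured directly. Two rough readings from the overhead camera (about 3 mm per pixel) did not fit cleanly:
- The gap between the pads read about 53 mm where about 50 mm was expected, close to the 54 mm it would be one stroke short of contact.
- The jaw appeared to move 5.5–6 mm in the last squeeze, not 7 mm.

I put both down to image blur, because the light's own movement only fits the touching stroke.

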